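Close the cover of the red-capped sample box

ROBOT

A 6-joint arm with a two-finger parallel gripper is mounted at the origin on a cart in front of the work surface, level with it; the furniture and walls round the work are solid. World frame = base frame: x ahead of the robot, y to its left, z up, the work surface at z = 0. Lengths are in m, angles in rad, forces in N, time in s.
With the tool pointing down it reaches from about 0.35 to 0.8 m from the base axis. Payload 7.3 kg.
Tool frame: the origin (TCP) lies at the very end of the fingers, on their centre line; the grasp point (between the pads) lies ctrl.grip_point_offset behind it (ctrl.grip_point_offset is the distance from the TCP to the grasp point, in m); z points along the fingers, y is the line along which they close (so a half turn about z gives the same grasp; the last joint's range is limited). The gripper opens to 85 mm and grips with 20 to 120 N. Pads are 22 mm wide; open, the fingers measure 114 mm over their backs; the gripper's body (76 mm by 85 mm) begins 54 mm behind the grasp point. The pads swing forward as they close: fully open they stand 13 mm farther back than shut.
Start: joints at [-1.466, 0.342, 1.524, -0, 1.275, -0.146], TCP at [0.13, -0.509, 0.193] pointing down, gripper open.
Joint ranges: [-2.53, 2.53], [-0.77, 2.02], [0.04, 2.7], [-1, 4.14], [0.28, 2.66], [-3.11, 3.11]. Speed limits (rad/s): [2.57, 2.57, 3.14, 3.14, 3.14, 3.14].

INTERFACE

Orientations are given as a unit quaternion [x, y, z, w].
In Python, from workcell import ctrl, grab_frame gives the robot as it stands.
- The arm moves only by the tool arm_command, never from a script. Its argument "moves" is a list of rows, each an object of numbers: "x", "y", "z": the shift along the tool's x, y, z in cm; "ax", "ay", "az": the turn, a rotation vector about the tool's x, y, z in degrees; "fingers": the closure in counts, from 0 (fully open) to 255 (shut). A call has exactly 8 rows; each row shifts and turns the commanded pose from where the row before left it, along the tool's axes as they then stand; what a row does not reach is not made up. A row lasts 1/10 s, in which the tool goes at most 50 mm and 8.59 degrees, less where a joint would pass 70% of its speed; a pose out of reach is approached as far as the arm can. A call with a gripper value outside its range is refused whole. The fingers move at their own pace and stop on an object; the grip force is fixed at half the most. Time passes only in rows, so rows that do not move let the fingers close, or fill a call up. It gives the time, the measured TCP pose, the force, the opening and the grip force at its end, in the units of the state.
- ctrl.state(): the state, without advancing time (a new reading comes with each control period).
- grab_frame(name): name is "scene" or "top"; returns a dict with "img" (384x512x3 uint8, red, green, blue), "range_z" (384x512 float32, m along the optical axis (not along the pixel's ray), 0 where there is no reading), "camera_matrix" (3x3 intrinsics, pixels), "dist" ([k1, k2, p1, p2, k3] as OpenCV has them; the pictures are not rectified), "world_from_camera" (4x4, takes a point from camera to world coordinates). Camera axes: x right, y down, z forward; pixel columns grow to the right and rows downward; lengths in m; the calibration is good to about 2 mm. A picture is of the moment at which its call begins.
- ctrl.hand_in(): hands the job in; it is judged then, once.
The state is a dict: "clock": time; "joint_positions": joint angles; "joint_velocities": joint speeds; "effort": joint torques, N m; "tcp_pos": TCP position; "tool_rot": TCP orientation; "ft_force": force on the tool from outside, world axes, zero at the start; "wrist_torque": the same for the moment, N m; "width": finger opening in m; "grasp_force": force on a finger pad.
Only numpy, scipy, OpenCV 4.12 (cv2) and the standard library are available. Lean on these libraries where they do the work, as an engineer would, in place of code of your own. Each camera call takes 0.05 s, during which the arm holds its last target. There are 200 camera calls.

TASK

Two grey tube boxes stand on the table with their blue covers parked open. Close the one that holds the red-capped tubes: take its cover by the black tab, lift it over the yellow stop ridge, slide it across to the tube side and let it down so that it lies fully flat over the tubes, then let go. Leave the cover of the box with green-capped tubes where it is.

Things in the scene. Friction and masses are not known exactly. Their poses are not given: they have to be found in the camera images.
- red_tab (a point): Middle of the black grip tab on the blue cover of the red-capped tubes' box: 12 mm below the tab's top, 24 mm above the cover plate, 60 mm above the table at rest. The tab is an upright bar 44 mm along x, 12 mm thick along y, 36 mm high; two steel guide pins 61 mm either side of it along x reach 80 mm above the table. z up; y points along the rails to the tube side, the way the cover closes.
- red_slide (a joint): Travel of the cover (plate 96 x 76 x 5 mm) on its box (110 x 200 x 30 mm, fixed, turned at most 20 degrees), in m along the tab's y: 0 to 0.008 at the start (parked), 0.104 at the closed end stop. A yellow ridge, 8 mm wide and 9 mm above the rim, blocks it at 0.010 unless the cover is lifted; the cover can lie down again only beyond 0.094. Friction about 1 N.
- red_lift (a joint): Height of that cover above its lying-down position, in m: 0 lying flat, 0.030 at the upper stop. It clears the ridge above 0.008. It falls by its own weight (about 150 g) when let go.
- green_slide (a joint): The same travel of the cover on the other, like-built box, with green-capped tubes; it starts parked at 0 to 0.008 and must stay there.

How it is judged:
At the end, for the whole second after the job is handed in: The red box's cover is on the tube side, past the ridge (travel over 90 mm of 104), and lies down flat (within 3 mm); the green box's cover is still parked (travel under 14 mm) (value of joint red_slide above 0.09 m and value of joint red_lift below 0.003 m and value of joint green_slide below 0.014 m); the robot touches nothing.
It fails at once if the cover of the green box is moved off its parked place (value of joint green_slide above 0.014 m).
It also fails if it takes over 35 s, if anything falls off the work surface, if the arm or the gripper's body presses on something with over 40 N, if the wrist force passes 120 N, or if a joint passes its speed limit or range.

## Working session

There is one attempt and no reset: what is moved stays moved. The work goes in short steps, Python scripts to look and compute and a tool call to move; the robot and the scene stay as the last step left them, time stands still between calls to the robot, and variables do not carry over. Pictures are saved under pics/ and viewed, at most 10 in all, crops included, and the job is handed in when it is done.

Besides the shell and the picture viewer there is one more tool, called after ">>>" as name([rows], argument=value, ...), one row to a line, values as JSON. arm_command: Moves the arm, as the interface text tells. Its arguments: {"type":"object","properties":{"moves":{"type":"array"}},"required":["moves"]}

```bash
mkdir -p pics; python3 - <<'E'
from workcell import ctrl, grab_frame
import cv2,numpy as np
ims=[]
for n in("top","scene"):
    f=grab_frame(n); np.savez(f"{n}.npz",**f); cv2.imwrite(f"pics/{n}0.png",f["img"][:,:,::-1])
    print(n,f["world_from_camera"].round(3).tolist(),f["dist"])
s=ctrl.state();print(s,ctrl.grip_point_offset)
E
```

```text
top [[0.02, -0.994, 0.105, 0.396], [-0.999, -0.016, 0.041, -0.099], [-0.04, -0.105, -0.994, 0.914], [0.0, 0.0, 0.0, 1.0]] [-0.103337  0.        0.        0.        0.      ]
scene [[-0.897, -0.285, 0.339, 0.153], [-0.442, 0.585, -0.679, 0.543], [-0.005, -0.759, -0.651, 0.67], [0.0, 0.0, 0.0, 1.0]] [0.0264501 0.        0.        0.        0.       ]
{'clock': 0.1, 'joint_positions': array([-1.46598398e+00,  3.42610660e-01,  1.52492963e+00, -1.23415542e-07,
        1.27540073e+00, -1.45994865e-01]), 'joint_velocities': array([-0.00143443, -0.00157856, -0.00399392, -0.00067207,  0.00014295,
        0.00131277]), 'effort': array([ 2.54806277e-03, -4.34445584e+01, -2.46489680e+01, -1.09663970e-04,
        4.66372891e-03, -1.91025674e-05]), 'tcp_pos': array([ 0.13027816, -0.50815319,  0.19251465]), 'tool_rot': array([ 9.92147039e-01,  1.25075171e-01,  1.38222799e-05, -6.74041055e-04]), 'ft_force': array([-0.66323312, -0.32882571,  0.05819135]), 'wrist_torque': array([-0.01914241,  0.0009929 ,  0.04453144]), 'grasp_force': 0.0, 'width': 0.0853762622273761} 0.0187
```

View pics/top0.png

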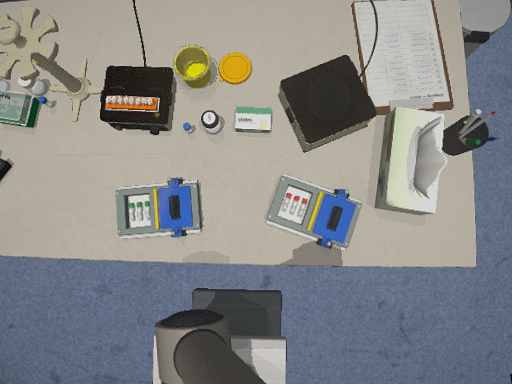

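View pics/scene0.png

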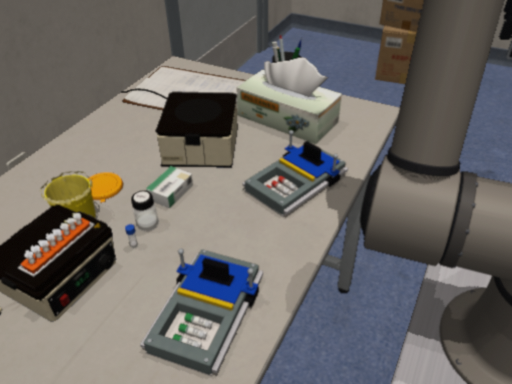

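The top view shows the red box at about (315,212): its tab is at (335,217), its tubes at (293,205), and the pins near (342,195) and (326,243). The green box is at about (158,208).

```bash
cat > m.py <<'E'
import cv2,numpy as np
from workcell import grab_frame
def world(f,mask):
    v,u=np.nonzero(mask&(f["range_z"]>0)); z=f["range_z"][v,u]
    n=cv2.undistortPoints(np.stack([u,v],1).astype(float)[:,None],f["camera_matrix"],f["dist"])[:,0]
    p=np.c_[n*z[:,None],z]; T=f["world_from_camera"]; return p@T[:3,:3].T+T[:3,3]
def box(p): return [np.round(a,4) for a in cv2.minAreaRect((p[:,:2]*1000).astype(np.float32))]
def measure(f,roi):
    hsv=cv2.cvtColor(f["img"],cv2.COLOR_RGB2HSV); m=np.zeros(hsv.shape[:2],bool); m[roi]=1
    dark=(hsv[...,2]<60)&m; blue=(hsv[...,0]>105)&(hsv[...,0]<130)&(hsv[...,1]>150)&m
    yel=(hsv[...,0]>20)&(hsv[...,0]<32)&(hsv[...,1]>150)&m
    out={}
    for k,mm in dict(dark=dark,blue=blue,yel=yel).items():
        p=world(f,mm)
        if k=="dark": p=p[(p[:,2]>.045)&(p[:,2]<.085)]
        if len(p)<5: continue
        out[k]=p; print(k,len(p),"mean",p.mean(0).round(4),"zpct",np.percentile(p[:,2],[5,50,95]).round(4),box(p))
    return out
E
python3 - <<'E'
from m import *
f=dict(np.load("top.npz"))
measure(f,np.s_[170:252,262:366]); measure(f,np.s_[170:245,112:208])
g=dict(np.load("scene.npz")); measure(g,np.s_[125:215,235:350])
E
```

```text
dark 118 mean [ 0.436  -0.2612  0.0666] zpct [0.0499 0.0696 0.073 ] [array([ 436.7266, -262.8772]), array([11.6308, 43.7231]), np.float64(71.479)]
blue 1181 mean [ 0.4374 -0.2636  0.0354] zpct [0.0329 0.0355 0.038 ] [array([ 437.682 , -264.2186]), array([ 74.9087, 136.8182]), np.float64(70.8538)]
yel 123 mean [ 0.4533 -0.2185  0.0377] zpct [0.0336 0.0381 0.0402] [array([ 453.6856, -218.8066]), array([ 6.9771, 94.9675]), np.float64(71.7152)]
dark 106 mean [0.4532 0.1033 0.0644] zpct [0.0482 0.0687 0.0729] [array([455.6014, 105.402 ]), array([42.6622, 10.3647]), np.float64(6.0175)]
blue 908 mean [0.45   0.0999 0.0353] zpct [0.0327 0.0354 0.038 ] [array([456.4073, 105.9977]), array([135.7218,  73.3619]), np.float64(5.411)]
yel 104 mean [0.4529 0.1515 0.0379] zpct [0.0348 0.0382 0.0406] [array([452.029, 151.634]), array([92.857 ,  6.2829]), np.float64(6.4261)]
dark 225 mean [ 0.4322 -0.2586  0.0611] zpct [0.0466 0.0614 0.0729] [array([ 433.357 , -260.7218]), array([14.3665, 41.8185]), np.float64(70.1806)]
blue 785 mean [ 0.4295 -0.2528  0.0368] zpct [0.0338 0.0363 0.0396] [array([ 431.7543, -261.581 ]), array([ 76.6959, 134.8475]), np.float64(70.8312)]
yel 182 mean [ 0.4469 -0.2154  0.037 ] zpct [0.0317 0.0377 0.0407] [array([ 448.8921, -216.718 ]), array([11.9069, 92.1153]), np.float64(74.3303)]
```

>>> arm_command([
  {"x": 3.57,"y": -1.62,"fingers": 90},
  {"x": 3.57,"y": -1.62,"fingers": 90},
  {"x": 3.57,"y": -1.62,"fingers": 90},
  {"x": 3.57,"y": -1.62,"fingers": 90},
  {"x": 3.57,"y": -1.62,"fingers": 90},
  {"x": 3.57,"y": -1.62,"fingers": 90},
  {"x": 3.57,"y": -1.62,"fingers": 90},
  {"x": 3.57,"y": -1.62,"fingers": 90},
])

```text
schema error: expected keys x, y, z, ax, ay, az, fingers
```

>>> arm_command([
  {"x": 3.57,"y": -1.62,"fingers": 90},
  {"x": 3.57,"y": -1.62,"fingers": 90},
  {"az": 8.3,"fingers": 90},
  {"az": 8.3,"fingers": 90},
  {"az": 8.3,"fingers": 90},
  {"az": 8.2,"fingers": 90},
  {"z": 3,"fingers": 90},
  {"z": 3,"fingers": 90},
])

```text
schema error: expected keys x, y, z, ax, ay, az, fingers
```

```bash
cat > chk.py <<'E'
from m import *; from workcell import ctrl; import sys
from scipy.spatial.transform import Rotation as R
s=ctrl.state(); Rm=R.from_quat(s["tool_rot"]).as_matrix()
print(s["clock"],s["tcp_pos"].round(4),"toolx",Rm[:,0].round(3),"z",Rm[:,2].round(3),"deg",np.degrees(np.arctan2(Rm[1,0],Rm[0,0])).round(2),s["width"],s["joint_positions"].round(2))
t=np.array([.436,-.262,.044])
print("to go in tool axes cm",(Rm.T@(t-s["tcp_pos"])*100).round(2))
f=grab_frame("scene"); g=grab_frame("top")
cv2.imwrite(f"pics/{sys.argv[1]}.png",np.hstack([cv2.resize(h["img"][c],(400,360)) for h,c in((f,np.s_[60:240,200:400]),(g,np.s_[140:275,230:380]))])[:,:,::-1])
E
python3 chk.py a1
```

```text
0.1 [ 0.1303 -0.5082  0.1925] toolx [0.969 0.248 0.   ] z [-0.     0.001 -1.   ] deg 14.37 0.0853762622273761 [-1.47  0.34  1.52 -0.    1.28 -0.15]
to go in tool axes cm [ 35.72 -16.24  14.88]
```

View pics/a1.png

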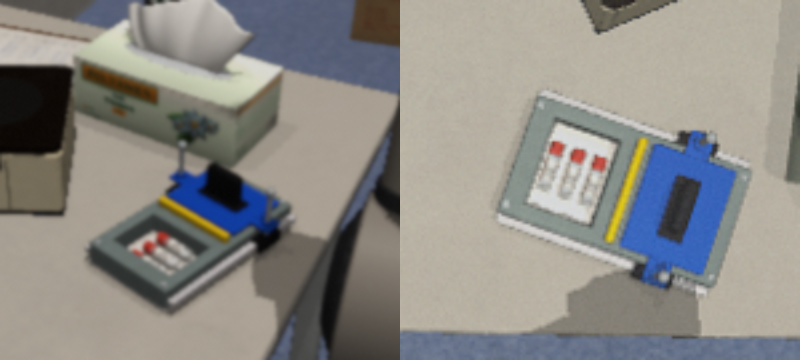

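The arm hasn't moved, because every row needs all seven keys. The crop shows the red box's tab at (680,208), upright on the cover, with a pin at each end.

>>> arm_command([
  {"x": 3.57,"y": -1.62,"z": 0,"ax": 0,"ay": 0,"az": 0,"fingers": 90},
  {"x": 3.57,"y": -1.62,"z": 0,"ax": 0,"ay": 0,"az": 0,"fingers": 90},
  {"x": 3.57,"y": -1.62,"z": 0,"ax": 0,"ay": 0,"az": 0,"fingers": 90},
  {"x": 3.57,"y": -1.62,"z": 0,"ax": 0,"ay": 0,"az": 0,"fingers": 90},
  {"x": 3.57,"y": -1.62,"z": 0,"ax": 0,"ay": 0,"az": 0,"fingers": 90},
  {"x": 3.57,"y": -1.62,"z": 0,"ax": 0,"ay": 0,"az": 0,"fingers": 90},
  {"x": 3.57,"y": -1.62,"z": 0,"ax": 0,"ay": 0,"az": 0,"fingers": 90},
  {"x": 3.57,"y": -1.62,"z": 0,"ax": 0,"ay": 0,"az": 0,"fingers": 90},
])

```text
clock: 1.0
tcp_pos: [0.3758, -0.3109, 0.1931]
tool_rot: [0.992, 0.125, -0.0, 0.0]
ft_force: [0.2, -1.6, 0.6]
width: 0.0552
grasp_force: 0.0
```

>>> arm_command([
  {"x": 3.57,"y": -1.62,"z": 0,"ax": 0,"ay": 0,"az": 0,"fingers": 90},
  {"x": 3.57,"y": -1.62,"z": 0,"ax": 0,"ay": 0,"az": 0,"fingers": 90},
  {"x": 0,"y": 0,"z": 0,"ax": 0,"ay": 0,"az": 8.3,"fingers": 90},
  {"x": 0,"y": 0,"z": 0,"ax": 0,"ay": 0,"az": 8.3,"fingers": 90},
  {"x": 0,"y": 0,"z": 0,"ax": 0,"ay": 0,"az": 8.3,"fingers": 90},
  {"x": 0,"y": 0,"z": 0,"ax": 0,"ay": 0,"az": 8.2,"fingers": 90},
  {"x": 0,"y": 0,"z": 3,"ax": 0,"ay": 0,"az": 0,"fingers": 90},
  {"x": 0,"y": 0,"z": 3,"ax": 0,"ay": 0,"az": 0,"fingers": 90},
])

```text
clock: 1.8
tcp_pos: [0.4364, -0.2634, 0.133]
tool_rot: [0.987, -0.163, 0.001, 0.001]
ft_force: [-0.8, -0.3, 0.1]
width: 0.055
grasp_force: 0.0
```

```bash
python3 chk.py a2
```

```text
1.8 [ 0.4364 -0.2634  0.133 ] toolx [ 0.947 -0.321  0.002] z [ 0.002 -0.002 -1.   ] deg -18.73 0.05502831888765235 [-0.69  0.37  1.66 -0.    1.11  1.2 ]
to go in tool axes cm [-0.1  -0.13  8.9 ]
```

View pics/a2.png

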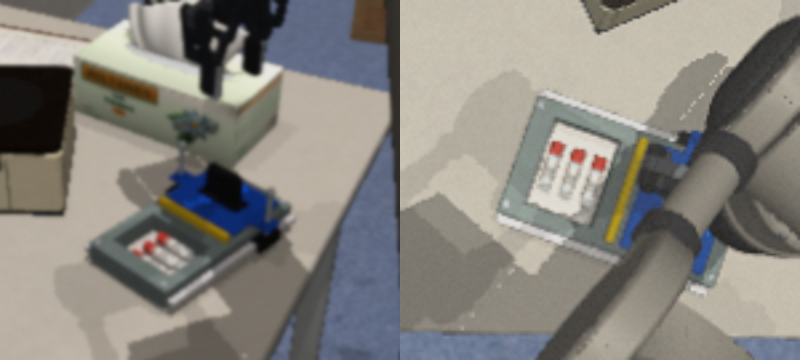

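The fingers are above the tab and aligned with it (in the left crop, fingers near (235,60), tab at (225,185)). I'll descend and grip.

>>> arm_command([
  {"x": 0,"y": -0.1,"z": 2.2,"ax": 0,"ay": 0,"az": 0,"fingers": 90},
  {"x": 0,"y": 0,"z": 2.2,"ax": 0,"ay": 0,"az": 0,"fingers": 90},
  {"x": 0,"y": 0,"z": 2.2,"ax": 0,"ay": 0,"az": 0,"fingers": 90},
  {"x": 0,"y": 0,"z": 2.2,"ax": 0,"ay": 0,"az": 0,"fingers": 90},
  {"x": 0,"y": 0,"z": 0,"ax": 0,"ay": 0,"az": 0,"fingers": 90},
  {"x": 0,"y": 0,"z": 0,"ax": 0,"ay": 0,"az": 0,"fingers": 170},
  {"x": 0,"y": 0,"z": 0,"ax": 0,"ay": 0,"az": 0,"fingers": 200},
  {"x": 0,"y": 0,"z": 0,"ax": 0,"ay": 0,"az": 0,"fingers": 255},
])

```text
clock: 2.7
tcp_pos: [0.437, -0.2627, 0.0465]
tool_rot: [0.987, -0.163, 0.001, 0.001]
ft_force: [-1.4, 0.4, 0.3]
width: 0.0121
grasp_force: 0.0
```

>>> arm_command([
  {"x": 0,"y": 0,"z": 0,"ax": 0,"ay": 0,"az": 0,"fingers": 255},
  {"x": 0,"y": 0,"z": 0,"ax": 0,"ay": 0,"az": 0,"fingers": 255},
  {"x": 0,"y": 0,"z": 0,"ax": 0,"ay": 0,"az": 0,"fingers": 255},
  {"x": 0,"y": 0,"z": 0,"ax": 0,"ay": 0,"az": 0,"fingers": 255},
  {"x": 0,"y": 0,"z": 0,"ax": 0,"ay": 0,"az": 0,"fingers": 255},
  {"x": 0,"y": 0,"z": 0,"ax": 0,"ay": 0,"az": 0,"fingers": 255},
  {"x": 0,"y": 0,"z": 0,"ax": 0,"ay": 0,"az": 0,"fingers": 255},
  {"x": 0,"y": 0,"z": 0,"ax": 0,"ay": 0,"az": 0,"fingers": 255},
])

```text
clock: 3.5
tcp_pos: [0.4363, -0.2621, 0.0451]
tool_rot: [0.987, -0.163, -0.0, 0.0]
ft_force: [-0.0, 0.2, -0.1]
width: 0.0001
grasp_force: 0.0
```

The fingers shut completely with no grip force, so they missed the tab. I'll look before moving again.

```bash
python3 chk.py a3; python3 - <<'E'
from m import *
g=grab_frame("scene"); np.savez("s3.npz",**g); measure(g,np.s_[125:215,235:350])
cv2.imwrite("pics/a3b.png",cv2.resize(g["img"][90:220,230:400],(785,600),interpolation=cv2.INTER_CUBIC)[:,:,::-1])
E
```

```text
3.5 [ 0.4363 -0.2621  0.0451] toolx [ 0.947 -0.321  0.   ] z [-0. -0. -1.] deg -18.73 7.9135513135439e-05 [-0.69  0.49  1.76 -0.    0.89  1.21]
to go in tool axes cm [-0.03 -0.    0.11]
dark 244 mean [ 0.4333 -0.2594  0.0613] zpct [0.0467 0.0614 0.0731] [array([ 434.5795, -262.3974]), array([13.6477, 43.9532]), np.float64(70.428)]
blue 766 mean [ 0.4301 -0.2524  0.0365] zpct [0.0337 0.0363 0.0391] [array([ 433.2221, -262.0316]), array([ 76.4884, 136.7214]), np.float64(69.2529)]
yel 186 mean [ 0.4469 -0.2149  0.0366] zpct [0.0306 0.0372 0.0406] [array([ 448.0874, -216.5288]), array([13.1672, 91.5506]), np.float64(75.6768)]
```

View pics/a3b.png

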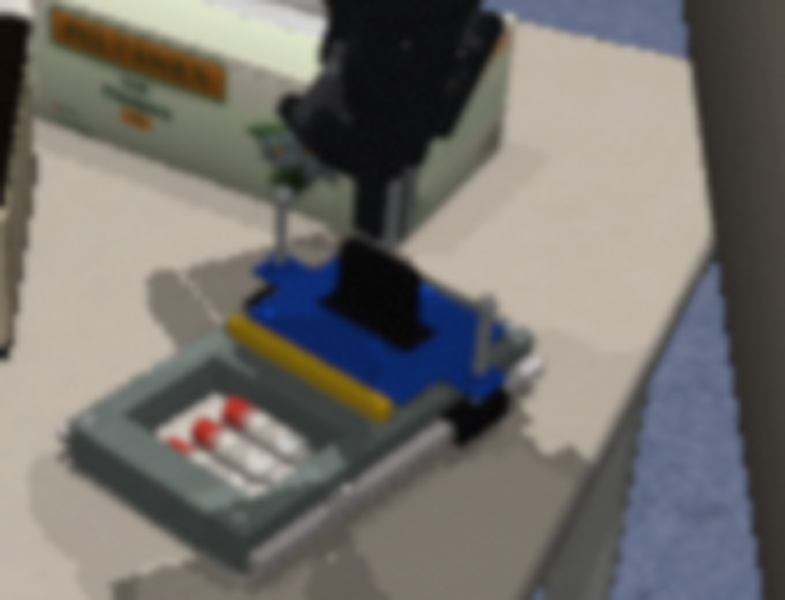

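The shut fingers end near (385,240) in the crop, just behind or above the tab, although the reported TCP is on the tab. I'll measure the real finger position from depth.

```bash
python3 - <<'E'
from m import *
f=dict(np.load("s3.npz"))
hsv=cv2.cvtColor(f["img"],cv2.COLOR_RGB2HSV)
for v in range(118,168,3):
    m=np.zeros(hsv.shape[:2],bool); m[v,300:326]=1; m&=hsv[...,2]<75
    p=world(f,m)
    if len(p): print(v,len(p),np.nonzero(m[v])[0][[0,-1]],np.median(p,0).round(3),p.min(0).round(3),p.max(0).round(3))
E
```

```text
118 26 [300 325] [ 0.431 -0.247  0.149] [ 0.416 -0.279  0.134] [ 0.447 -0.204  0.17 ]
121 23 [300 322] [ 0.434 -0.246  0.142] [ 0.42  -0.271  0.131] [ 0.443 -0.207  0.161]
124 22 [300 321] [ 0.432 -0.24   0.136] [ 0.419 -0.265  0.127] [ 0.453 -0.213  0.152]
127 20 [300 319] [ 0.431 -0.247  0.128] [ 0.423 -0.374  0.032] [ 0.506 -0.223  0.14 ]
130 14 [306 319] [ 0.432 -0.253  0.116] [ 0.423 -0.271  0.108] [ 0.446 -0.246  0.12 ]
133 14 [306 319] [ 0.431 -0.253  0.11 ] [ 0.423 -0.273  0.099] [ 0.446 -0.247  0.112]
136 13 [306 318] [ 0.431 -0.253  0.101] [ 0.423 -0.264  0.097] [ 0.446 -0.248  0.104]
139 12 [306 317] [ 0.431 -0.253  0.095] [ 0.424 -0.263  0.09 ] [ 0.445 -0.247  0.098]
142 10 [304 313] [ 0.446 -0.268  0.072] [ 0.429 -0.368  0.001] [ 0.476 -0.254  0.087]
145 13 [303 315] [ 0.441 -0.265  0.071] [ 0.429 -0.267  0.063] [ 0.456 -0.261  0.073]
148 17 [303 319] [ 0.434 -0.259  0.069] [ 0.417 -0.266  0.058] [ 0.454 -0.255  0.075]
151 18 [303 320] [ 0.432 -0.259  0.061] [ 0.415 -0.266  0.048] [ 0.455 -0.251  0.07 ]
154 21 [300 320] [ 0.436 -0.259  0.051] [ 0.413 -0.268  0.037] [ 0.462 -0.253  0.06 ]
157 20 [301 320] [ 0.433 -0.258  0.045] [ 0.413 -0.263  0.037] [ 0.455 -0.253  0.053]
160 17 [306 322] [ 0.424 -0.254  0.04 ] [ 0.41  -0.267  0.037] [ 0.442 -0.249  0.046]
163 12 [312 323] [ 0.415 -0.253  0.038] [ 0.406 -0.261  0.036] [ 0.426 -0.248  0.039]
166 2 [317 318] [ 0.412 -0.245  0.037] [ 0.411 -0.245  0.036] [ 0.413 -0.245  0.037]
```

```bash
python3 - <<'E'
from m import *
f=dict(np.load("s3.npz"))
T=np.linalg.inv(f["world_from_camera"])
P=np.array([[.4363,-.2621,z] for z in(.045,.06,.072,.087,.1,.118,.14)])
uv,_=cv2.projectPoints(P,cv2.Rodrigues(T[:3,:3])[0],T[:3,3],f["camera_matrix"],f["dist"]); print(uv[:,0].round(1).tolist())
p=world(f,np.ones((384,512),bool))
q=p[(np.hypot(p[:,0]-.436,p[:,1]+.262)<.06)&(p[:,2]>.055)&(p[:,2]<.17)]
a=np.array([.947,-.321]);b=np.array([.321,.947]);d=q[:,:2]-[.4363,-.2621]
for z in np.arange(.055,.17,.006):
    k=(q[:,2]>=z)&(q[:,2]<z+.006)
    if k.any(): print(round(z,3),k.sum(),"along x",((d@a)[k]*1e3).round(0).min(),((d@a)[k]*1e3).round(0).max(),"y",((d@b)[k]*1e3).round(0).min(),((d@b)[k]*1e3).round(0).max())
print(f["range_z"][138:150,304:320:3].round(3))
E
```

```text
[[310.1, 155.5], [310.5, 149.8], [310.9, 145.1], [311.3, 139.2], [311.7, 134.0], [312.3, 126.6], [313.0, 117.3]]
0.055 49 along x -23.0 59.0 y -7.0 6.0
0.061 45 along x -60.0 59.0 y -6.0 5.0
0.067 84 along x -60.0 59.0 y -10.0 6.0
0.073 23 along x -60.0 59.0 y -6.0 2.0
0.079 5 along x -59.0 8.0 y 1.0 6.0
0.085 18 along x -14.0 5.0 y -7.0 11.0
0.091 29 along x -14.0 7.0 y -8.0 14.0
0.097 31 along x -13.0 4.0 y -14.0 14.0
0.103 32 along x -13.0 7.0 y -13.0 14.0
0.109 35 along x -14.0 5.0 y -8.0 14.0
0.115 27 along x -14.0 6.0 y -12.0 15.0
0.121 13 along x -13.0 -7.0 y -8.0 15.0
0.127 51 along x -15.0 10.0 y -29.0 32.0
0.133 79 along x -15.0 12.0 y -35.0 35.0
0.139 63 along x -15.0 9.0 y -39.0 40.0
0.145 72 along x -18.0 9.0 y -48.0 45.0
0.151 101 along x -20.0 12.0 y -53.0 50.0
0.157 87 along x -19.0 8.0 y -57.0 55.0
0.163 94 along x -20.0 10.0 y -58.0 59.0
0.169 18 along x -18.0 0.0 y -56.0 59.0
[[1.168 1.01  1.003 1.009 1.011 1.162]
 [1.171 1.016 1.007 1.009 1.011 1.168]
 [1.173 1.026 1.009 1.012 1.013 1.171]
 [1.047 1.046 1.011 1.014 1.016 1.172]
 [1.045 1.04  1.164 1.014 1.159 1.163]
 [1.042 1.035 1.036 1.017 1.161 1.164]
 [1.041 1.036 1.04  1.034 1.154 1.16 ]
 [1.039 1.037 1.035 1.033 1.156 1.156]
 [1.043 1.037 1.031 1.029 1.028 1.156]
 [1.047 1.04  1.03  1.026 1.03  1.031]
 [1.048 1.037 1.033 1.024 1.023 1.022]
 [1.051 1.043 1.033 1.027 1.02  1.019]]
```

View pics/a3.png

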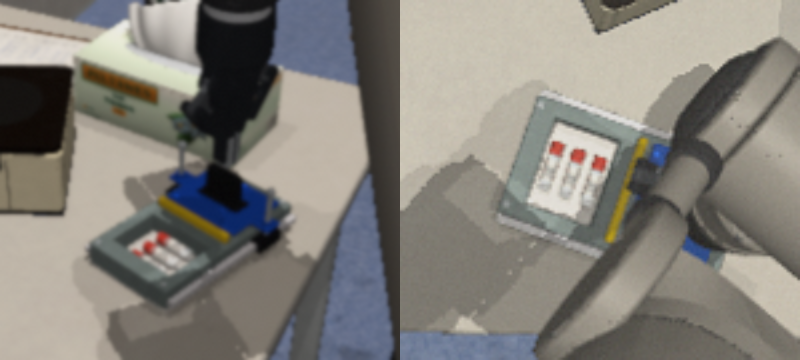

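The depth readings put the real fingertips at z≈0.083, while the state says 0.045, so the reported height is about 38 mm low. The cameras agree on the table, box and tab heights, so I'll trust them for height. Next I'll open the fingers, go down about 38 mm more while watching the force, and grip again.

>>> arm_command([
  {"x": 0,"y": 0,"z": 0,"ax": 0,"ay": 0,"az": 0,"fingers": 90},
  {"x": 0,"y": 0,"z": 0,"ax": 0,"ay": 0,"az": 0,"fingers": 90},
  {"x": 0,"y": 0,"z": 0,"ax": 0,"ay": 0,"az": 0,"fingers": 90},
  {"x": 0,"y": 0,"z": 0,"ax": 0,"ay": 0,"az": 0,"fingers": 90},
  {"x": 0,"y": 0,"z": 0,"ax": 0,"ay": 0,"az": 0,"fingers": 90},
  {"x": 0,"y": 0,"z": 0.6,"ax": 0,"ay": 0,"az": 0,"fingers": 90},
  {"x": 0,"y": 0,"z": 0.7,"ax": 0,"ay": 0,"az": 0,"fingers": 90},
  {"x": 0,"y": 0,"z": 0.7,"ax": 0,"ay": 0,"az": 0,"fingers": 90},
])

```text
clock: 4.45
tcp_pos: [0.4361, -0.262, 0.0243]
tool_rot: [0.987, -0.163, -0.0, -0.0]
ft_force: [0.2, 0.2, 0.0]
width: 0.0553
grasp_force: 0.0
```

>>> arm_command([
  {"x": 0,"y": 0,"z": 0.5,"ax": 0,"ay": 0,"az": 0,"fingers": 90},
  {"x": 0,"y": 0,"z": 0.5,"ax": 0,"ay": 0,"az": 0,"fingers": 90},
  {"x": 0,"y": 0,"z": 0.4,"ax": 0,"ay": 0,"az": 0,"fingers": 90},
  {"x": 0,"y": 0,"z": 0.2,"ax": 0,"ay": 0,"az": 0,"fingers": 90},
  {"x": 0,"y": 0,"z": 0,"ax": 0,"ay": 0,"az": 0,"fingers": 90},
  {"x": 0,"y": 0,"z": 0,"ax": 0,"ay": 0,"az": 0,"fingers": 90},
  {"x": 0,"y": 0,"z": 0,"ax": 0,"ay": 0,"az": 0,"fingers": 90},
  {"x": 0,"y": 0,"z": 0,"ax": 0,"ay": 0,"az": 0,"fingers": 90},
])

```text
clock: 5.25
tcp_pos: [0.4364, -0.2622, 0.0093]
tool_rot: [0.987, -0.163, 0.0, 0.0]
ft_force: [-0.2, -1.2, 0.8]
width: 0.0555
grasp_force: 0.0
```

```bash
python3 chk.py a4
```

```text
5.25 [ 0.4364 -0.2622  0.0093] toolx [ 0.947 -0.321  0.   ] z [ 0. -0. -1.] deg -18.73 0.05545225167243688 [-0.69  0.54  1.79 -0.    0.81  1.21]
to go in tool axes cm [-0.04 -0.01 -3.47]
```

View pics/a4.png

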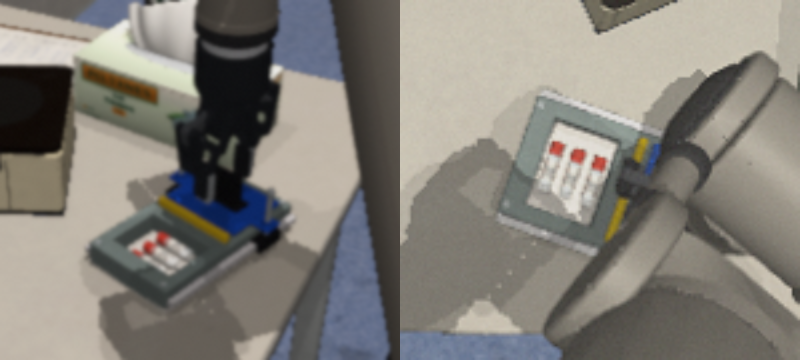

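The front finger now hangs beside the tab (finger tip at (205,195), tab at (230,190)), and nothing is touching. I'll close on it.

>>> arm_command([
  {"x": 0,"y": 0,"z": 0,"ax": 0,"ay": 0,"az": 0,"fingers": 170},
  {"x": 0,"y": 0,"z": 0,"ax": 0,"ay": 0,"az": 0,"fingers": 255},
  {"x": 0,"y": 0,"z": 0,"ax": 0,"ay": 0,"az": 0,"fingers": 255},
  {"x": 0,"y": 0,"z": 0,"ax": 0,"ay": 0,"az": 0,"fingers": 255},
  {"x": 0,"y": 0,"z": 0,"ax": 0,"ay": 0,"az": 0,"fingers": 255},
  {"x": 0,"y": 0,"z": 0,"ax": 0,"ay": 0,"az": 0,"fingers": 255},
  {"x": 0,"y": 0,"z": 0,"ax": 0,"ay": 0,"az": 0,"fingers": 255},
  {"x": 0,"y": 0,"z": 0,"ax": 0,"ay": 0,"az": 0,"fingers": 255},
])

```text
clock: 6.15
tcp_pos: [0.4363, -0.2622, 0.0093]
tool_rot: [0.987, -0.163, 0.0, 0.0]
ft_force: [-1.4, -0.2, 4.9]
width: 0.0108
grasp_force: 60.0
```

The tab is gripped: width 10.8 mm, 60 N. I'll lift 18 mm and slide.

>>> arm_command([
  {"x": 0,"y": 0,"z": -0.5,"ax": 0,"ay": 0,"az": 0,"fingers": 255},
  {"x": 0,"y": 0,"z": -0.5,"ax": 0,"ay": 0,"az": 0,"fingers": 255},
  {"x": 0,"y": 0,"z": -0.4,"ax": 0,"ay": 0,"az": 0,"fingers": 255},
  {"x": 0,"y": 0,"z": -0.4,"ax": 0,"ay": 0,"az": 0,"fingers": 255},
  {"x": 0,"y": 0,"z": 0,"ax": 0,"ay": 0,"az": 0,"fingers": 255},
  {"x": 0,"y": 0,"z": 0,"ax": 0,"ay": 0,"az": 0,"fingers": 255},
  {"x": 0,"y": -0.8,"z": 0,"ax": 0,"ay": 0,"az": 0,"fingers": 255},
  {"x": 0,"y": -0.8,"z": 0,"ax": 0,"ay": 0,"az": 0,"fingers": 255},
])

```text
clock: 6.95
tcp_pos: [0.4416, -0.2466, 0.027]
tool_rot: [0.987, -0.163, 0.0, 0.0]
ft_force: [1.3, -2.1, -1.5]
width: 0.011
grasp_force: 59.3
```

>>> arm_command([
  {"x": 0,"y": -1.2,"z": 0,"ax": 0,"ay": 0,"az": 0,"fingers": 255},
  {"x": 0,"y": -1.3,"z": 0,"ax": 0,"ay": 0,"az": 0,"fingers": 255},
  {"x": 0,"y": -1.3,"z": 0,"ax": 0,"ay": 0,"az": 0,"fingers": 255},
  {"x": 0,"y": -1.3,"z": 0,"ax": 0,"ay": 0,"az": 0,"fingers": 255},
  {"x": 0,"y": -1.3,"z": 0,"ax": 0,"ay": 0,"az": 0,"fingers": 255},
  {"x": 0,"y": -1.0,"z": 0,"ax": 0,"ay": 0,"az": 0,"fingers": 255},
  {"x": 0,"y": -0.6,"z": 0,"ax": 0,"ay": 0,"az": 0,"fingers": 255},
  {"x": 0,"y": 0,"z": 0,"ax": 0,"ay": 0,"az": 0,"fingers": 255},
])

```text
clock: 7.75
tcp_pos: [0.4676, -0.1703, 0.0272]
tool_rot: [0.987, -0.162, 0.0, -0.0]
ft_force: [2.8, 0.4, -1.1]
width: 0.011
grasp_force: 59.3
```

```bash
python3 - <<'E'
from m import *
from workcell import ctrl
g=grab_frame("scene"); o=measure(g,np.s_[125:240,215:360])
s=ctrl.state(); print(s["tcp_pos"],s["ft_force"],np.dot(s["tcp_pos"][:2]-[.4363,-.2622],[.321,.947]))
cv2.imwrite("pics/a5.png",cv2.resize(g["img"][110:225,220:370],(785,600),interpolation=cv2.INTER_CUBIC)[:,:,::-1])
E
```

```text
dark 239 mean [ 0.4592 -0.1623  0.0654] zpct [0.054  0.0604 0.0832] [array([ 463.2214, -165.1175]), array([48.7125, 43.0787]), np.float64(23.5322)]
blue 861 mean [ 0.4616 -0.1587  0.0545] zpct [0.052  0.0541 0.0566] [array([ 464.6427, -168.2104]), array([ 74.8774, 134.3997]), np.float64(71.8759)]
yel 27 mean [ 0.4099 -0.2035  0.0357] zpct [0.0302 0.0359 0.0401] [array([ 408.6252, -205.0795]), array([12.9938,  9.9935]), np.float64(44.0492)]
[ 0.46741995 -0.17079437  0.02714749] [ 2.81805477  0.34758938 -1.07357106] 0.09655063435961844
```

View pics/a5.png

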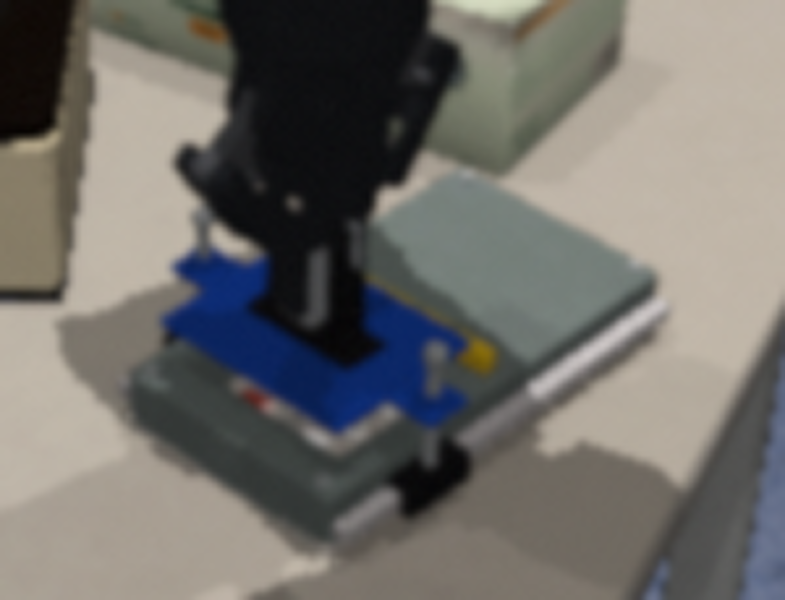

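The cover is held 18 mm up over the tubes (plate centre near (330,330)), past the yellow ridge at (485,355). I'll lower it.

>>> arm_command([
  {"x": 0,"y": -0.1,"z": 0.4,"ax": 0,"ay": 0,"az": 0,"fingers": 255},
  {"x": 0,"y": 0,"z": 0.4,"ax": 0,"ay": 0,"az": 0,"fingers": 255},
  {"x": 0,"y": 0,"z": 0.4,"ax": 0,"ay": 0,"az": 0,"fingers": 255},
  {"x": 0,"y": 0,"z": 0.3,"ax": 0,"ay": 0,"az": 0,"fingers": 255},
  {"x": 0,"y": 0,"z": 0.2,"ax": 0,"ay": 0,"az": 0,"fingers": 255},
  {"x": 0,"y": 0,"z": 0.1,"ax": 0,"ay": 0,"az": 0,"fingers": 255},
  {"x": 0,"y": 0,"z": 0,"ax": 0,"ay": 0,"az": 0,"fingers": 255},
  {"x": 0,"y": 0,"z": 0,"ax": 0,"ay": 0,"az": 0,"fingers": 255},
])

```text
clock: 8.6
tcp_pos: [0.4675, -0.1705, 0.0093]
tool_rot: [0.987, -0.163, 0.0, 0.0]
ft_force: [1.5, -0.9, 1.1]
width: 0.011
grasp_force: 59.7
```

>>> arm_command([
  {"x": 0,"y": 0,"z": 0,"ax": 0,"ay": 0,"az": 0,"fingers": 90},
  {"x": 0,"y": 0,"z": 0,"ax": 0,"ay": 0,"az": 0,"fingers": 90},
  {"x": 0,"y": 0,"z": 0,"ax": 0,"ay": 0,"az": 0,"fingers": 90},
  {"x": 0,"y": 0,"z": 0,"ax": 0,"ay": 0,"az": 0,"fingers": 90},
  {"x": 0,"y": 0,"z": 0,"ax": 0,"ay": 0,"az": 0,"fingers": 90},
  {"x": 0,"y": 0,"z": 0,"ax": 0,"ay": 0,"az": 0,"fingers": 90},
  {"x": 0,"y": 0,"z": -1.0,"ax": 0,"ay": 0,"az": 0,"fingers": 90},
  {"x": 0,"y": 0,"z": -1.5,"ax": 0,"ay": 0,"az": 0,"fingers": 90},
])

```text
clock: 9.4
tcp_pos: [0.4668, -0.1699, 0.0342]
tool_rot: [0.987, -0.163, -0.001, -0.0]
ft_force: [-0.2, -0.8, -0.6]
width: 0.0551
grasp_force: 0.0
```

>>> arm_command([
  {"x": 0,"y": 0,"z": -2,"ax": 0,"ay": 0,"az": 0,"fingers": 90},
  {"x": 0,"y": 0,"z": -2,"ax": 0,"ay": 0,"az": 0,"fingers": 90},
  {"x": 0,"y": 0,"z": -2,"ax": 0,"ay": 0,"az": 0,"fingers": 90},
  {"x": 0,"y": 0,"z": -2,"ax": 0,"ay": 0,"az": 0,"fingers": 90},
  {"x": 0,"y": 0,"z": -2,"ax": 0,"ay": 0,"az": 0,"fingers": 90},
  {"x": 0,"y": 0,"z": 0,"ax": 0,"ay": 0,"az": 0,"fingers": 90},
  {"x": 0,"y": 0,"z": 0,"ax": 0,"ay": 0,"az": 0,"fingers": 90},
  {"x": 0,"y": 0,"z": 0,"ax": 0,"ay": 0,"az": 0,"fingers": 90},
])

```text
clock: 10.2
tcp_pos: [0.4668, -0.17, 0.1334]
tool_rot: [0.987, -0.163, -0.001, -0.0]
ft_force: [-0.0, 0.3, -0.4]
width: 0.0549
grasp_force: 0.0
```

```bash
python3 - <<'E'
from m import *
from workcell import ctrl
g=grab_frame("scene"); o=measure(g,np.s_[135:240,215:360])
p=o["dark"]; p=p[(p[:,2]<.076)]; print("tab travel since start:",[round(float(np.dot(o[k].mean(0)[:2]-b,[.322,.947])),4) for k,b in(("dark",[.4322,-.2586]),("blue",[.4295,-.2528]))])
print(ctrl.state()["ft_force"])
cv2.imwrite("pics/a6.png",g["img"][:,:,::-1])
E
```

```text
dark 252 mean [ 0.4645 -0.1664  0.0617] zpct [0.0473 0.0628 0.0729] [array([ 465.7013, -169.4886]), array([13.0948, 42.2757]), np.float64(72.0196)]
blue 914 mean [ 0.4616 -0.1588  0.0364] zpct [0.0335 0.0362 0.0389] [array([ 464.3251, -167.9211]), array([ 76.1987, 135.1738]), np.float64(71.9011)]
yel 201 mean [ 0.4493 -0.216   0.0368] zpct [0.0302 0.0372 0.0403] [array([ 448.0355, -216.5312]), array([69.6101, 73.0163]), np.float64(27.8326)]
tab travel since start: [0.0978, 0.0993]
[-0.85842582  0.38192607  0.32385529]
```

View pics/a6.png

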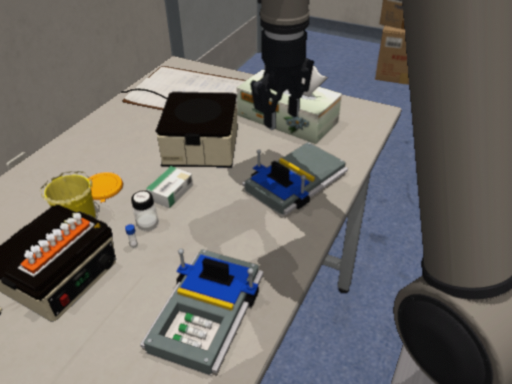

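The red box's cover lies flat over the tubes near (280,183): the plate is at its resting height (z 0.036) and has travelled about 98 mm. The green box's cover is still parked at (220,275), and the gripper is clear.

```bash
python3 -c "
from workcell import ctrl; print(ctrl.hand_in())"
```

```text
the job is handed in; nothing more can be done
None
```

The red box's cover is closed flat over its tubes (about 98 mm of travel by camera), the green box's cover stayed parked, and the job is handed in with no verdict returned; the first grip missed because the reported tool height read about 38 mm low, so I corrected it from the camera depth.

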